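Slide the flat gauge under the setting bridge and latch it in

ROBOT

A 6-joint arm with a two-finger parallel gripper is mounted at the origin on a cart in front of the work surface, level with it; the furniture and walls round the work are solid. World frame = base frame: x ahead of the robot, y to its left, z up, the work surface at z = 0. Lengths are in m, angles in degrees, forces in N, time in s.
With the tool pointing down it reaches from about 0.3 to 0.75 m from the base axis. Payload 8.5 kg.
Tool frame: the origin (TCP) lies on the centre line of the jaws, within the pads' length; the fingertips stand 25 mm ahead of it and the grasp point (between the pads) lies 6 mm ahead of it; z points along the fingers, y is the line along which they close (so a half turn about z gives the same grasp; the last joint's range is limited). The gripper opens to 85 mm and grips with 20 to 120 N. Pads are 22 mm wide; open, the fingers measure 114 mm over their backs; the gripper's body (76 mm by 85 mm) begins 54 mm behind the grasp point. The pads swing forward as they close: fully open they stand 13 mm farther back than shut.
Start: joints at [-77.825, 21.807, 74.336, -0, 83.858, -12.336], TCP at [0.228, -0.5, 0.256] pointing down, gripper open.
Joint ranges: [-178.18, 178.18], [-50.72, 133.34], [12.68, 142.11], [-81.47, 261.47], [9.98, 163.14], [-165.26, 165.26]. Speed limits (degrees/s): [136.94, 136.94, 180, 180, 180, 180].

INTERFACE

Orientations are given as a 3x3 rotation matrix whose columns are the frame's x, y, z axes.
In Python, from rig import telemetry, optics, env gives the robot as it stands.
- The arm moves only by the tool send_rows, never from a script. Its argument "deltas" is a list that holds one entry, the list of rows, each a list of 7 numbers: the shift along the tool's x, y, z in m, then the turn, a rotation vector about the tool's x, y, z in rad, then the opening, from -1 (shut) to 1 (fully open), so that 0 is half open. In form: [[[x, y, z, ax, ay, az, grip], ...]]. A call has 1 to 12 rows; each row shifts and turns the commanded pose from where the row before left it, along the tool's axes as they then stand; what a row does not reach is not made up. A row lasts 1/8 s, in which the tool goes at most 62.5 mm and 10.7 degrees, less where a joint would pass 70% of its speed; a pose out of reach is approached as far as the arm can. A call is refused whole if a number of a shift passes 0.0625 or a number of a turn 0.188, either way. A call with a gripper value outside its range is refused whole. The fingers move at their own pace and stop on an object; "squeeze" is the grip in N (left out, the last holds). Time passes only in rows, so rows that do not move let the fingers close. It gives the time, the measured TCP pose, the force, the opening and the grip force at its end, in the units of the state.
- telemetry.observe(): the state, without advancing time (a new reading comes with each control period).
- optics.get_image(name): name is "side" or "top" or "wrist"; returns a dict with "image" (400x640x3 uint8, red, green, blue), "range_z" (400x640 float32, m along the optical axis (not along the pixel's ray), 0 where there is no reading), "K" (3x3 intrinsics, pixels), "rvec" (rotation vector, rad) and "tvec" (3), from world to camera coordinates, as OpenCV has them; the wrist camera has in their place "hand_eye" (4x4, takes a point from camera to tool coordinates, whose origin is the TCP and whose axes are the flange's). Camera axes: x right, y down, z forward; pixel columns grow to the right and rows downward; lengths in m; the calibration is good to about 2 mm. A picture is of the moment at which its call begins: read the wrist's pose just before it.
- env.close_job(): hands the job in; it is judged then, once.
The state is a dict: "time_s": time; "q": joint angles; "qvel": joint speeds; "joint_efforts": joint torques, N m; "position": TCP position; "tool_rot": TCP orientation; "ft_force": force on the tool from outside, world axes, zero at the start; "wrist_torque": the same for the moment, N m; "grip_width": finger opening in m; "gripper_force": force on a finger pad.
Only numpy, scipy, OpenCV 4.12 (cv2) and the standard library are available. Lean on these libraries where they do the work, as an engineer would, in place of code of your own. Each camera call takes 0.05 s, during which the arm holds its last target. There are 200 camera calls.

TASK

Push the flat steel gauge with the blue end along the bench and under the low bridge of the setting fixture, plain end first, until it is fully home against the stop, then push the yellow latch fully closed across behind it. Slide the gauge only, never lift it or tip it up, and leave the small parts standing around undisturbed. Finish with the hand clear.

Things in the scene. Friction and masses are not known exactly. Their poses are not given: they have to be found in the camera images.
- gauge: loose flat steel gauge, 100 mm long (its x), 44 mm wide (its y), 10 mm thick, 0.2 to 0.5 kg, lying flat on the bench. Origin at the centre of its underside. The rear 30 mm (-x end) is painted blue; the plain end (+x) roughly faces the fixture's entrance.
- plain_end (a point): middle of the end face of the gauge's plain end: x = +50, z = +5 mm in its frame
- fixture: fixed metal setting fixture on the bench, origin on the bench under the middle of its bridge. +x: the way the gauge slides in; +y: the latch's side; z up. A straight lane 52 mm wide (y = -26 to +26 mm) runs along x on the bare bench to a stop bar, 14 mm high, face at x = +40 mm. Rails beside the lane are 12 mm high. The latch's foot lies at y = 44 to 60 mm, x = -82 to +6 mm, 4 mm high.
- bridge_under (a point): middle of the bridge's underside, 14 mm above the bench; axes as the fixture's. The aluminium bridge covers x = -18 to +18 mm, is 84 mm wide over its legs and its top is 26 mm above the bench (screw heads to 30 mm).
- entrance (a point): middle of the flared entrance, on the bench at x = -48 mm of the fixture, axes as the fixture's. Two lead-in bars, 12 mm high, flare from the bridge to here: about 87 mm between their inner corners, 101 mm overall.
- seat (a point): point on the bench where the gauge's origin lies when the gauge is fully home (10 mm before the bridge's middle, on the lane's centre line); axes as the fixture's. The gauge's rear edge then lies 60 mm before the bridge's middle, so the fingers need not go under the bridge.
- latch_pivot (a point): the vertical pivot of the latch, at x = -70, y = +50 mm of the fixture, 13 mm above the bench; axes as the fixture's
- latch_end (a point): centre of the round black knob at the free end of the yellow latch arm, 14 mm above the bench, 52 mm from the pivot. The knob is 14 mm in diameter, from 8 to 28 mm above the bench; the arm is 8 mm wide, from 8 to 18 mm above the bench.
- latch (a joint): angle of the yellow latch arm, rad. 0 is wide open: the arm points away from the bridge (fixture -x) and 0.5 rad outward (to +y). It grows anticlockwise from above; at 2.07 (end stop, closed) the arm lies across the lane along fixture -y, 6 mm behind the home gauge's rear edge. Friction 0.03 Nm, no spring: it stays where left.
- bush: brass bush, 22 mm across, 33 mm tall, standing; a bystander. Origin at the centre of its underside.
- plug: orange plug, 26x22 mm, 46 mm tall, standing; a bystander. Origin at the centre of its underside.
- green_cap: green cap, 23 mm across, 33 mm tall, standing; a bystander. Origin at the centre of its underside.
- bolt: hex bolt with nut, standing on its head, 15 mm across, 42 mm tall; a bystander. Origin at the centre of its underside.
- nut: loose steel nut, 21 mm across, 10 mm tall; a bystander. Origin at the centre of its underside.

How it is judged (in metres and radians):
On the way, in this order (a step that is already met when the one before it is completed fails the run):
1. the gauge is fully home under the bridge, flat, against the stop, with the latch still open (x of gauge in the frame of seat between -0.005 and 0.004 m and y of gauge in the frame of seat between -0.008 and 0.008 m and x of plain_end in the frame of seat above 0.04 m and height (world z) of gauge below 0.004 m and angle between gauge's own z axis and vertical below 0.06 rad and angle between the x axis of gauge and the x axis of fixture, either way round below 0.12 rad and value of joint latch below 1.5 rad), for 0.2 s.
2. the latch is closed behind the gauge (x of gauge in the frame of seat between -0.005 and 0.004 m and y of gauge in the frame of seat between -0.008 and 0.008 m and x of plain_end in the frame of seat above 0.04 m and height (world z) of gauge below 0.004 m and angle between gauge's own z axis and vertical below 0.06 rad and angle between the x axis of gauge and the x axis of fixture, either way round below 0.12 rad and value of joint latch above 1.95 rad), for 0.2 s.
At the end, for the whole second after the job is handed in: The gauge lies flat on the bench under the bridge, plain end at the stop, its origin within 5 mm of the seat along the lane and 8 mm across, square to the lane within 0.12 rad, at rest; the latch is closed (joint above 1.95) (all of step 2 and z of gauge in the frame of seat above -0.004 m and linear speed of gauge below 0.01 m/s); the robot touches nothing.
It fails at once if the gauge is lifted off the bench (height (world z) of gauge above 0.008 m).
It fails at once if the gauge is tipped up by more than 0.15 rad (angle between gauge's own z axis and vertical above 0.15 rad).
It fails at once if a bystander is moved by more than 20 mm or knocked over (distance of any of bush, plug, green_cap, bolt, nut from where it was at the start of the episode above 0.02 m or angle between any of bush, plug, green_cap, bolt, nut's own z axis and vertical above 0.5 rad).
It also fails if it takes over 72 s, if anything falls off the work surface, if the arm or the gripper's body presses on something with over 40 N, if the wrist force passes 120 N, or if a joint passes its speed limit or range.

## Working session

There is one attempt and no reset: what is moved stays moved. The work goes in short steps, Python scripts to look and compute and a tool call to move; the robot and the scene stay as the last step left them, time stands still between calls to the robot, and variables do not carry over. Pictures are saved under pics/ and viewed, at most 10 in all, crops included, and the job is handed in when it is done.

Besides the shell and the picture viewer there is one more tool, called after "Call:" as name([rows], argument=value, ...), one row to a line, values as JSON. send_rows: Moves the arm, as the interface text tells. Its arguments: {"type":"object","properties":{"deltas":{"type":"array"},"squeeze":{"type":"number"}},"required":["deltas"]}

```bash
mkdir -p pics; cat > h.py <<'E'
import numpy as np,cv2
from rig import telemetry,optics,env
def grab(n):
    s=telemetry.observe(); d=optics.get_image(n); d['s']=s
    if n=='wrist':
        H=np.eye(4);H[:3,:3]=s['tool_rot'];H[:3,3]=s['position'];d['T']=H@np.array(d['hand_eye'])
    else:
        T=np.eye(4);T[:3,:3]=cv2.Rodrigues(np.array(d['rvec'],float))[0];T[:3,3]=np.ravel(d['tvec']);d['T']=np.linalg.inv(T)
    return d
def cloud(d):
    z=d['range_z'];K=np.array(d['K']);v,u=np.mgrid[:400,:640]
    P=np.stack([(u-K[0,2])/K[0,0]*z,(v-K[1,2])/K[1,1]*z,z],-1)
    return P@d['T'][:3,:3].T+d['T'][:3,3]
def ray(d,u,v,h):
    K=np.array(d['K']);r=d['T'][:3,:3]@np.array([(u-K[0,2])/K[0,0],(v-K[1,2])/K[1,1],1]);o=d['T'][:3,3]
    return o+r*(h-o[2])/r[2]
E
python3 - <<'E'
from h import *
import pickle
for n in['top','side']:
    d=grab(n);pickle.dump(d,open(n+'.pkl','wb'));cv2.imwrite(f'pics/{n}0.png',d['image'][...,::-1])
    print(n,d['T'].round(3).tolist(),np.array(d['K']).round(1).tolist())
s=telemetry.observe();print(s['position'],np.array(s['tool_rot']).round(3).tolist(),s['ft_force'],s['grip_width'])
E
```

```text
top [[-0.018, -0.982, 0.191, 0.371], [-1.0, 0.017, -0.007, 0.135], [0.004, -0.191, -0.982, 0.88], [0.0, 0.0, 0.0, 1.0]] [[397.8, 0.0, 320.5], [0.0, 397.8, 198.1], [0.0, 0.0, 1.0]]
side [[-0.858, -0.291, 0.423, 0.185], [-0.514, 0.519, -0.683, 0.714], [-0.021, -0.804, -0.595, 0.543], [0.0, 0.0, 0.0, 1.0]] [[479.3, 0.0, 317.2], [0.0, 479.3, 198.3], [0.0, 0.0, 1.0]]
[ 0.22814415 -0.50019891  0.25577609] [[0.91, 0.415, -0.0], [0.415, -0.91, 0.001], [0.0, -0.001, -1.0]] [ 0.04238043  0.15327549 -0.20180386] 0.08518628094574417
```

View pics/top0.png

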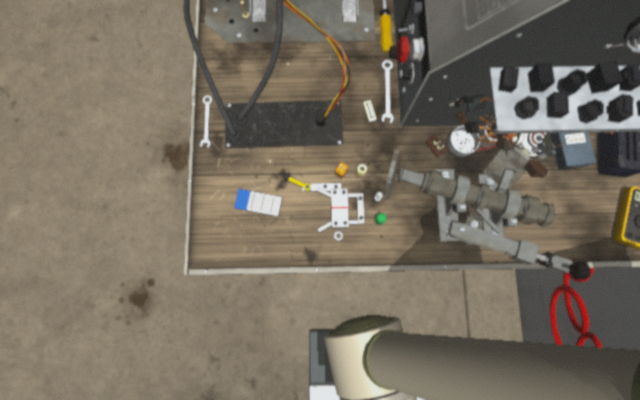

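View pics/side0.png

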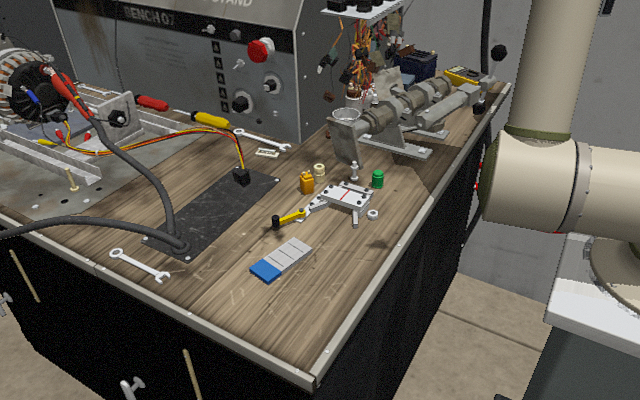

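The top view shows the gauge at about (258,202) with its blue end left, the bridge at (340,207), and the latch knob at (284,181). The plug is at (341,170), bush (362,169), bolt (378,197), green cap (381,218) and nut (338,236). I'll enlarge this area.

```bash
python3 - <<'E'
from h import *
import pickle
d=pickle.load(open('top.pkl','rb'))
c=d['image'][155:245,225:395,::-1];c=cv2.resize(c,None,fx=4.7,fy=4.7,interpolation=cv2.INTER_CUBIC);cv2.imwrite('pics/topc.png',c)
d=pickle.load(open('side.pkl','rb'))
c=d['image'][150:290,240:400,::-1];c=cv2.resize(c,None,fx=4.2,fy=4.2,interpolation=cv2.INTER_CUBIC);cv2.imwrite('pics/sidec.png',c)
E
```

```text
(no output)
```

View pics/topc.png

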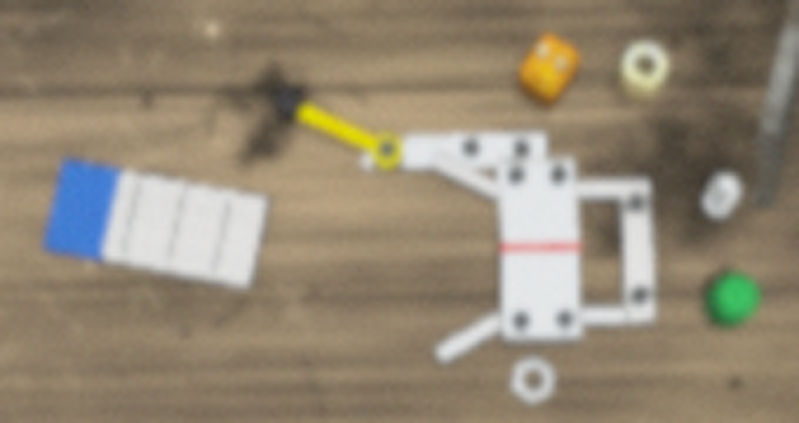

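View pics/sidec.png

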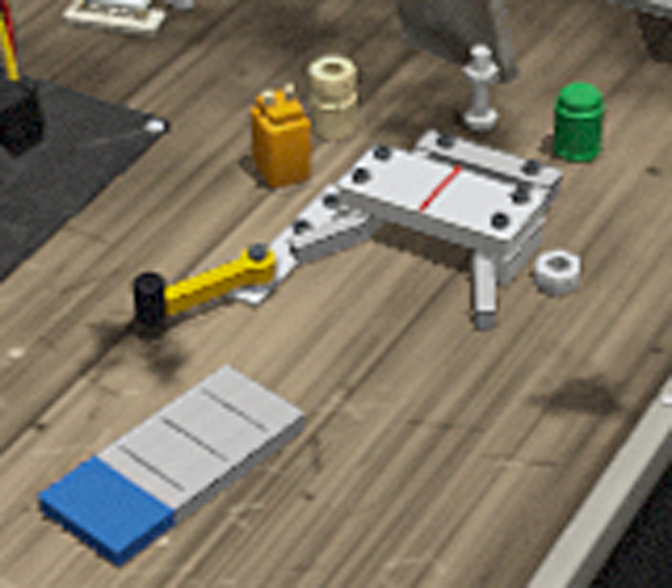

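The crops show these points clearly. Top crop: gauge corners (66,160), (270,193), (247,290), (43,252); red bridge line (500,247)–(582,247); pivot (386,150); knob (288,98). Side crop: gauge corners (228,367), (303,412), (122,553), (40,500); red line (423,208)–(461,168); pivot (257,250); knob top (150,282).

```bash
python3 - <<'E'
from h import *
import pickle
t=pickle.load(open('top.pkl','rb'));s=pickle.load(open('side.pkl','rb'))
T=lambda x,y,h:ray(t,225+(x+.5)/4.7-.5,155+(y+.5)/4.7-.5,h)
S=lambda x,y,h:ray(s,240+(x+.5)/4.2-.5,150+(y+.5)/4.2-.5,h)
def rep(n,F,g,red,piv,kn,by):
    g=np.array([F(*p,.010) for p in g])[:,:2] # rear+y?, order: rearA, frontA, frontB, rearB
    print(n,'gauge c',g.mean(0).round(4),'L',np.linalg.norm(g[1]-g[0]).round(4),np.linalg.norm(g[2]-g[3]).round(4),'W',np.linalg.norm(g[3]-g[0]).round(4),np.linalg.norm(g[2]-g[1]).round(4))
    dx=g[1]-g[0]+g[2]-g[3];print(' yaw',np.degrees(np.arctan2(dx[1],dx[0])))
    r=np.array([F(*p,.026) for p in red])[:,:2];d=r[1]-r[0];print(' red',r.round(4).tolist(),'mid',r.mean(0).round(4),np.linalg.norm(d).round(4),'yaw',np.degrees(np.arctan2(d[1],d[0])))
    p=F(*piv,.020)[:2];k=F(*kn,.028)[:2];print(' piv',p.round(4),'knob',k.round(4),np.linalg.norm(p-k).round(4))
    a=np.arctan2(d[1],d[0]);R=np.array([[np.cos(a),-np.sin(a)],[np.sin(a),np.cos(a)]])
    print(' fixture from pivot', (p-R@[-.07,.05]).round(4),' gauge in fix',(R.T@(g.mean(0)-r.mean(0))).round(4),'knob in fix',(R.T@(k-r.mean(0))).round(4),'piv',(R.T@(p-r.mean(0))).round(4))
    for b,(x,y,h) in by.items(): print(' ',b,F(x,y,h)[:2].round(3))
rep('top',T,[(66,160),(270,193),(247,290),(43,252)],[(500,247),(582,247)],(386,150),(288,98),dict(plug=(548,68,.04),bush=(645,67,.033),nut=(533,381,.01),green=(733,298,.03)))
rep('side',S,[(98,456),(228,367),(303,412),(173,520)],[(423,208),(461,168)],(257,250),(150,282),dict(plug=(282,105,.04),bush=(333,68,.033),nut=(557,262,.01),green=(581,95,.033)))
g=S(40,500,.01)[:2],S(228,367,.01)[:2],S(303,412,.01)[:2],S(122,553,.01)[:2];print(np.mean(g,0),np.linalg.norm(g[1]-g[0]),np.linalg.norm(g[3]-g[0]))
C=cloud(t)
for n,cond in dict(bridge=(C[...,2]>.02)&(C[...,2]<.032)).items():
    u,v=np.mgrid[:400,:640][::-1]
    m=cond&(u>325)&(u<352)&(v>185)&(v<230);q=C[m];print(n,len(q),q.mean(0).round(4),q.min(0).round(3),q.max(0).round(3))
E
```

```text
top gauge c [0.5327 0.268 ] L 0.0986 0.0982 W 0.0453 0.0475
 yaw -100.99987886006927
 red [[0.5159, 0.1063], [0.5152, 0.0683]] mid [0.5155 0.0873] 0.038 yaw -91.02125616768498
 piv [0.5642 0.1588] knob [0.5882 0.2042] 0.0514
 fixture from pivot [0.5129 0.0897]  gauge in fix [-0.1809  0.014 ] knob in fix [-0.1182  0.0706] piv [-0.0723  0.0474]
  plug [0.597 0.083]
  bush [0.599 0.037]
  nut [0.455 0.092]
  green [0.49 0.  ]
side gauge c [0.5289 0.2547] L 0.0694 0.0745 W 0.0463 0.0409
 yaw -100.45773018524787
 red [[0.5154, 0.102], [0.515, 0.0678]] mid [0.5152 0.0849] 0.0342 yaw -90.67571014995355
 piv [0.5663 0.1555] knob [0.5872 0.2037] 0.0525
 fixture from pivot [0.5154 0.0861]  gauge in fix [-0.1699  0.0117] knob in fix [-0.1196  0.0706] piv [-0.0712  0.0502]
  plug [0.599 0.081]
  bush [0.601 0.034]
  nut [0.457 0.089]
  green [ 0.49  -0.001]
[0.53183466 0.26785558] 0.09971508929288679 0.04290808924302259
bridge 636 [0.5135 0.0883 0.0258] [0.472 0.07  0.02 ] [0.557 0.106 0.032]
```

```bash
python3 - <<'E'
from h import *
import pickle
t=pickle.load(open('top.pkl','rb'));s=pickle.load(open('side.pkl','rb'))
for C in(cloud(t),cloud(s)):
    for y0 in np.arange(-.5,.35,.1):
        m=[]
        for x0 in np.arange(.25,.75,.1):
            k=(abs(C[...,1]-y0)<.05)&(abs(C[...,0]-x0)<.05)&(C[...,2]>-.05)
            m.append(round(float(C[k][:,2].max()),2) if k.any() else None)
        print(round(y0,1),m)
# clean view of blue end and gauge yaw by PCA-min-area
im=t['image'].astype(int)
E
```

```text
-0.5 [None, 0.01, 0.04, 0.07, 0.07]
-0.4 [None, 0.0, 0.0, 0.27, 0.34]
-0.3 [None, 0.2, 0.13, 0.27, 0.39]
-0.2 [None, 0.12, 0.12, 0.27, 0.3]
-0.1 [0.59, 0.58, 0.11, 0.11, 0.18]
-0.0 [0.5, 0.01, 0.04, 0.12, 0.11]
0.1 [0.25, 0.88, 0.03, 0.05, 0.05]
0.2 [None, 0.0, 0.01, 0.03, 0.01]
0.3 [None, 0.01, 0.01, 0.01, 0.03]
-0.5 [0.28, 0.0, 0.04, 0.07, 0.13]
-0.4 [0.28, 0.0, 0.0, 0.26, 0.23]
-0.3 [None, 0.2, 0.12, 0.27, 0.28]
-0.2 [None, 0.12, 0.12, 0.27, 0.29]
-0.1 [None, 0.0, 0.11, 0.12, 0.17]
-0.0 [0.38, 0.0, 0.04, 0.12, 0.11]
0.1 [0.25, 0.0, 0.03, 0.05, 0.05]
0.2 [None, 0.0, 0.0, 0.03, 0.01]
0.3 [None, 0.0, 0.0, 0.01, 0.02]
```

Call:
send_rows([
  [[0,0,-0.02,0,0,-0.16,1],[0,0,-0.02,0,0,-0.16,1],[0,0,-0.02,0,0,-0.16,1],[0,0,-0.02,0,0,-0.16,1],[0,0,-0.02,0,0,-0.16,1],[0,0,-0.02,0,0,-0.156,1]],
], squeeze=20)

```text
time_s: 0.85
position: [0.2282, -0.5003, 0.3766]
tool_rot: [[0.181, 0.984, -0.0], [0.984, -0.181, 0.001], [0.001, -0.0, -1.0]]
ft_force: [0.1, 0.4, 1.0]
grip_width: 0.0853
gripper_force: 0.0
```

Call:
send_rows([
  [[0.0476,0.0089,0,0,0,0,1],[0.0476,0.0089,0,0,0,0,1],[0.0476,0.0089,0,0,0,0,1],[0.0476,0.0089,0,0,0,0,1],[0.0476,0.0089,0,0,0,0,1],[0.0476,0.0089,0,0,0,0,1],[0.0476,0.0089,0,0,0,0,1],[0.0476,0.0089,0,0,0,0,1],[0.0476,0.0089,0,0,0,0,1]],
])

```text
time_s: 1.98
position: [0.3867, -0.0928, 0.3762]
tool_rot: [[0.186, 0.983, -0.0], [0.983, -0.186, 0.0], [0.0, -0.0, -1.0]]
ft_force: [0.2, -0.7, 0.1]
grip_width: 0.0859
gripper_force: 0.0
```

Call:
send_rows([
  [[0.0476,0.0089,0,0,0,0,1],[0.0476,0.0089,0,0,0,0,1],[0.0476,0.0089,0,0,0,0,1],[0.0476,0.0089,0,0,0,0,1],[0.0476,0.0089,0,0,0,0,1],[0.0476,0.0089,0,0,0,0,1],[0.0476,0.0089,0.02,0,0,0,0.6],[0.0476,0.0089,0.04,0,0,0,0.6],[0.0476,0.0089,0.04,0,0,0,0.6],[0,0,0.04,0,0,0,0.6],[0,0,0.04,0,0,0,0.6]],
])

```text
time_s: 3.35
position: [0.5444, 0.3117, 0.1946]
tool_rot: [[0.185, 0.983, -0.001], [0.983, -0.185, -0.0], [-0.001, -0.001, -1.0]]
ft_force: [-0.2, -0.7, -0.4]
grip_width: 0.0682
gripper_force: 0.0
```

```bash
python3 - <<'E'
from h import *
import pickle
d=grab('wrist');pickle.dump(d,open('w1.pkl','wb'));cv2.imwrite('pics/w1.png',d['image'][...,::-1])
s=d['s'];print(s['time_s'],s['position'],s['grip_width'],s['q'])
E
```

```text
3.35 [0.54436738 0.31173741 0.19462839] 0.06823218832026291 [ 1.90024838e+01  3.22326475e+01  6.68870596e+01 -4.69275779e-04
  8.09544289e+01  2.96596998e+01]
```

View pics/w1.png

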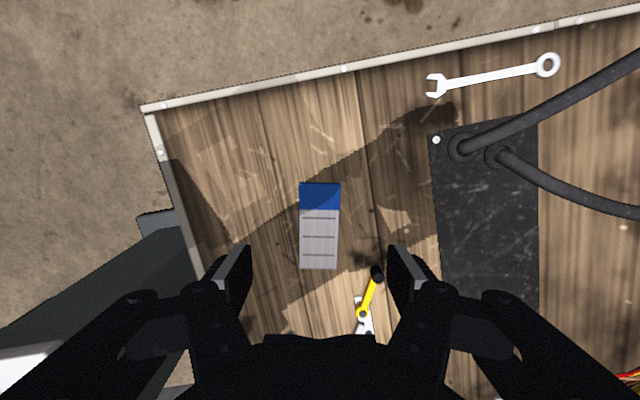

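The wrist view shows the gauge squarely in line with the tool, corners (300,184), (341,183), (338,269) and (300,268), with the latch knob at (377,273).

```bash
python3 - <<'E'
from h import *
import pickle
d=pickle.load(open('w1.pkl','rb'))
g=np.array([ray(d,*p,.01) for p in[(299.5,183),(341,182.5),(338,269),(299.5,269)]])[:,:2]
print(g.round(4),g.mean(0),[np.linalg.norm(g[i]-g[i-1]).round(4) for i in range(4)])
v=g[2]+g[3]-g[0]-g[1];print('yaw',np.degrees(np.arctan2(v[1],v[0])))
print('piv',ray(d,363,314,.02),'knob',ray(d,377,273,.028))
C=cloud(d);im=d['image'].astype(int)
m=(C[...,2]>.006)&(C[...,2]<.014)&(abs(C[...,0]-.53)<.06)&(abs(C[...,1]-.268)<.08)
m=cv2.morphologyEx(m.astype(np.uint8),cv2.MORPH_OPEN,np.ones((3,3)))>0
r=cv2.minAreaRect(C[m][:,:2].astype(np.float32)*1000);print(m.sum(),r,C[m][:,2].mean())
s=telemetry.observe();print(s['position'],s['time_s'])
E
```

```text
[[0.5254 0.3224]
 [0.5684 0.3149]
 [0.5485 0.2164]
 [0.5052 0.2245]] [0.53688717 0.26955596] [np.float64(0.1), np.float64(0.0436), np.float64(0.1005), np.float64(0.044)]
yaw -101.5460934629156
piv [0.56753897 0.15969309 0.02      ] knob [0.58951759 0.21362462 0.028     ]
3463 ((535.032958984375, 268.408447265625), (100.55557250976562, 44.286949157714844), 78.10639953613281) 0.01005576470027872
[0.54254758 0.31078682 0.18916468] 3.4
```

Call:
send_rows([
  [[0.002,0.0,0.04,0,0,0.015,0.35],[0,0,0.04,0,0,0,0.35],[0,0,0.03,0,0,0,0.35],[0,0,0.02,0,0,0,0.35],[0,0,0.01,0,0,0,0.35],[0,0,0,0,0,0,0.35],[0,0,0,0,0,0,0.35]],
])

```text
time_s: 4.28
position: [0.5455, 0.3134, 0.0578]
tool_rot: [[0.201, 0.98, 0.002], [0.98, -0.201, 0.001], [0.001, 0.001, -1.0]]
ft_force: [0.5, -1.1, 0.1]
grip_width: 0.0577
gripper_force: 0.0
```

Call:
send_rows([
  [[0,-0.0025,0.01,0,0,0,0.35],[0,0,0.008,0,0,0,0.35],[0,0,0.004,0,0,0,0.35],[0,0,0,0,0,0,0.35],[0,0,0,0,0,0,0.35]],
])

```text
time_s: 4.9
position: [0.5427, 0.3137, 0.0349]
tool_rot: [[0.201, 0.98, 0.0], [0.98, -0.201, 0.0], [0.0, 0.0, -1.0]]
ft_force: [-0.7, 0.2, -0.1]
grip_width: 0.0576
gripper_force: 0.0
```

```bash
python3 - <<'E'
from h import *
d=grab('side');p=d['s']['position'];print(p)
T=np.linalg.inv(d['T']);q=T[:3,:3]@p+T[:3,3];K=d['K'];u,v=int(K[0][0]*q[0]/q[2]+K[0][2]),int(K[1][1]*q[1]/q[2]+K[1][2]);print(u,v)
c=d['image'][v-70:v+50,u-80:u+80,::-1];cv2.imwrite('pics/s2.png',cv2.resize(c,None,fx=5,fy=5,interpolation=cv2.INTER_CUBIC))
E
```

```text
[0.54273757 0.3137397  0.03487901]
257 261
```

View pics/s2.png

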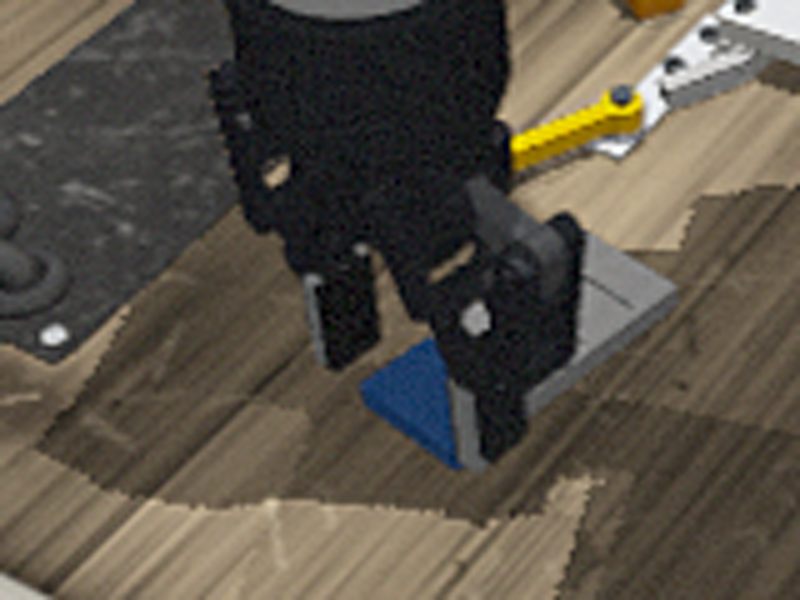

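The side crop shows the fingers on either side of the blue end, the near tip at (485,465) just above the bench. Next I'll lower them slowly.

Call:
send_rows([
  [[0,0,0.003,0,0,0,0.35],[0,0,0.002,0,0,0,0.35],[0,0,0.001,0,0,0,0.35],[0,0,0,0,0,0,0.35]],
])

```text
time_s: 5.45
position: [0.5426, 0.3137, 0.0286]
tool_rot: [[0.201, 0.98, -0.0], [0.98, -0.201, -0.0], [-0.0, -0.0, -1.0]]
ft_force: [0.0, -0.8, -0.2]
grip_width: 0.0576
gripper_force: 0.0
```

Call:
send_rows([
  [[0,0,0,0,0,0,-0.1],[0,0,0,0,0,0,-0.1],[0,0,0,0,0,0,-0.1],[0,0,0,0,0,0,-0.1],[0,0,0,0,0,0,-0.1]],
])

```text
time_s: 6.08
position: [0.5429, 0.3137, 0.0291]
tool_rot: [[0.201, 0.98, 0.001], [0.98, -0.201, 0.0], [0.0, 0.001, -1.0]]
ft_force: [0.6, -0.6, 6.1]
grip_width: 0.0431
gripper_force: 20.7
```

Call:
send_rows([
  [[0,0,0,0,0,-0.06,-0.1],[0,0,0,0,0,-0.07,-0.1],[0,0,0,0,0,-0.055,-0.1],[-0.01,-0.006,0,0,0,0,-0.1],[-0.01,-0.006,0,0,0,0,-0.1],[-0.01,-0.006,0,0,0,0,-0.1],[-0.01,-0.006,0,0,0,0,-0.1],[-0.01,0,0,0,0,0,-0.1],[0,0,0,0,0,0,-0.1],[0,0,0,0,0,0,-0.1]],
])

```text
time_s: 7.32
position: [0.5172, 0.2631, 0.029]
tool_rot: [[0.018, 1.0, -0.001], [1.0, -0.018, -0.001], [-0.001, -0.001, -1.0]]
ft_force: [-1.1, -2.1, 9.4]
grip_width: 0.0432
gripper_force: 21.0
```

```bash
python3 - <<'E'
from h import *
d=grab('top');print(d['s']['position'])
c=d['image'][165:240,230:370,::-1];cv2.imwrite('pics/t3.png',cv2.resize(c,None,fx=5.5,fy=5.5,interpolation=cv2.INTER_CUBIC))
d=grab('wrist');cv2.imwrite('pics/w3.png',d['image'][...,::-1])
import pickle;pickle.dump(d,open('w3.pkl','wb'))
E
```

```text
[0.51718136 0.26309295 0.02901517]
```

View pics/t3.png

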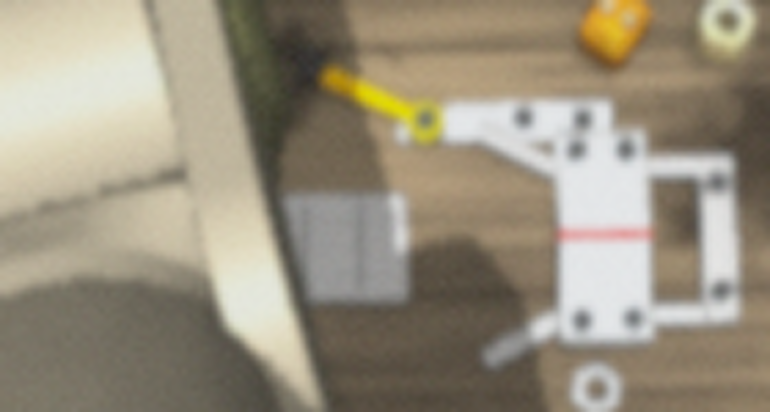

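The gauge is nearly square to the lane. Its plain-end corners are at (405,193) and (409,302), and the bridge line runs (557,235)–(652,235).

```bash
python3 - <<'E'
from h import *
import pickle
t=pickle.load(open('top.pkl','rb'))
T=lambda x,y,h:ray(t,230+(x+.5)/5.5-.5,165+(y+.5)/5.5-.5,h)[:2].round(4)
print('front',T(406,193,.01),T(410,302,.01),'side mid',T(285,192,.01),T(315,303,.01))
print('red',T(557,235,.026),T(652,235,.026),'piv',T(426,119,.02),'bridge corners',T(557,131,.026),T(648,131,.026),T(655,340,.026),T(555,342,.026))
print('stop',T(705,165,.014),T(735,155,.014),T(740,320,.014))
E
```

```text
front [0.5365 0.1668] [0.492  0.1656] side mid [0.5378 0.2157] [0.4923 0.2037]
red [0.5155 0.1066] [0.5148 0.069 ] piv [0.5648 0.1581] bridge corners [0.5576 0.1056] [0.557  0.0693] [0.4731 0.0691] [0.473  0.1084]
stop [0.5452 0.0457] [0.5491 0.0335] [0.4819 0.0341]
```

Call:
send_rows([
  [[-0.01,0.0015,0,0,0,0,-0.1],[-0.012,0,0,0,0,0,-0.1],[-0.012,0,0,0,0,0,-0.1],[-0.012,0,0,0,0,0,-0.1],[-0.012,0,0,0,0,0,-0.1],[-0.007,0,0,0,0,0,-0.1],[0,0,0,0,0,0,-0.1]],
])

```text
time_s: 8.3
position: [0.5177, 0.1983, 0.029]
tool_rot: [[0.018, 1.0, -0.0], [1.0, -0.018, -0.0], [-0.0, -0.0, -1.0]]
ft_force: [0.3, 1.1, 6.8]
grip_width: 0.0429
gripper_force: 20.9
```

Call:
send_rows([
  [[-0.008,0,0,0,0,0,-0.1],[-0.008,0,0,0,0,0,-0.1],[-0.008,0,0,0,0,0,-0.1],[-0.006,0,0,0,0,0,-0.1],[-0.005,0,0,0,0,0,-0.1],[0,0,0,0,0,0,-0.1]],
])

```text
time_s: 9.05
position: [0.517, 0.1638, 0.029]
tool_rot: [[0.018, 1.0, -0.0], [1.0, -0.018, 0.0], [0.0, -0.0, -1.0]]
ft_force: [-1.1, 2.8, 7.7]
grip_width: 0.043
gripper_force: 21.0
```

Call:
send_rows([
  [[-0.004,0,0,0,0,0,-0.1],[-0.004,0,0,0,0,0,-0.1],[-0.003,0,0,0,0,0,-0.1],[-0.002,0,0,0,0,0,-0.1],[-0.002,0,0,0,0,0,-0.1],[0,0,0,0,0,0,-0.1]],
])

```text
time_s: 9.8
position: [0.5167, 0.1492, 0.029]
tool_rot: [[0.018, 1.0, -0.0], [1.0, -0.018, 0.001], [0.001, -0.0, -1.0]]
ft_force: [0.1, 6.1, 8.4]
grip_width: 0.0431
gripper_force: 21.0
```

Call:
send_rows([
  [[-0.002,0,0,0,0,0,-0.1],[-0.002,0,0,0,0,0,-0.1],[0,0,0,0,0,0,-0.1]],
])

```text
time_s: 10.18
position: [0.5166, 0.1453, 0.029]
tool_rot: [[0.018, 1.0, -0.0], [1.0, -0.018, 0.001], [0.001, -0.0, -1.0]]
ft_force: [0.2, 5.5, 8.0]
grip_width: 0.0431
gripper_force: 21.0
```

Call:
send_rows([
  [[-0.002,0,0,0,0,0,-0.1],[-0.001,0,0,0,0,0,-0.1],[0,0,0,0,0,0,-0.1]],
])

```text
time_s: 10.55
position: [0.5166, 0.1438, 0.0291]
tool_rot: [[0.018, 1.0, 0.0], [1.0, -0.018, 0.004], [0.004, 0.0, -1.0]]
ft_force: [1.5, 16.3, 7.2]
grip_width: 0.0432
gripper_force: 21.0
```

```bash
python3 - <<'E'
from h import *
d=grab('side');p=d['s']['position'];print(p,d['s']['ft_force'])
c=d['image'][150:260,260:410,::-1];cv2.imwrite('pics/s4.png',cv2.resize(c,None,fx=5.3,fy=5.3,interpolation=cv2.INTER_CUBIC))
E
```

```text
[0.51655989 0.14381625 0.02905738] [ 1.52213671 16.260035    7.20486816]
```

View pics/s4.png

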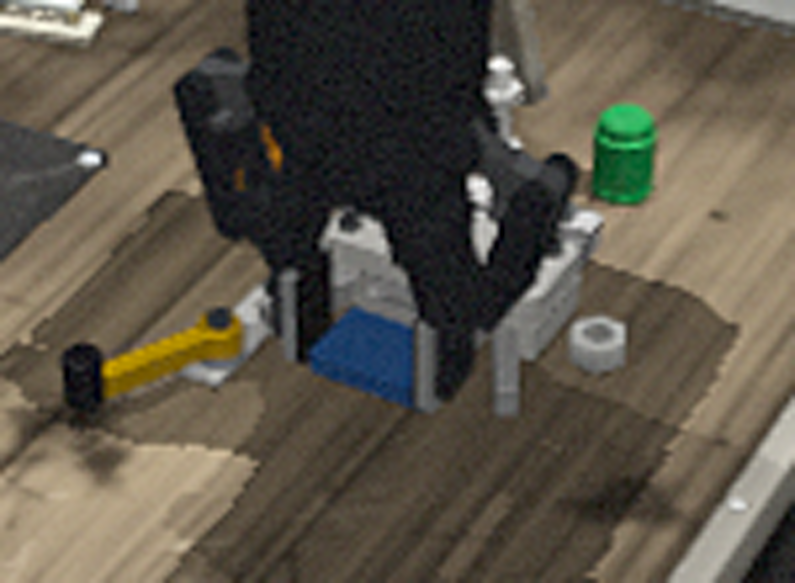

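Contact with the stop at y = 0.1438, as predicted. The side view shows the blue end between the fingers and the plain end under the bridge. I'll release and rise.

Call:
send_rows([
  [[0,0,0,0,0,0,0.17],[0,0,0,0,0,0,0.17],[0,0,0,0,0,0,0.17],[0,0,-0.005,0,0,0,0.17],[0,0,-0.02,0,0,0,0.17],[0,0,-0.03,0,0,0,0.17],[0.04,0,-0.02,0,0,0,-1],[0.05,0,-0.01,0,0,0,-1],[0.03,0,0,0,0,0,-1],[0,0,0,0,0,0,-1],[0,0,0,0,0,0,-1]],
])

```text
time_s: 11.98
position: [0.5191, 0.2614, 0.1136]
tool_rot: [[0.017, 1.0, -0.001], [1.0, -0.017, -0.0], [-0.0, -0.001, -1.0]]
ft_force: [0.5, 0.7, -0.0]
grip_width: -0.0001
gripper_force: 0.0
```

```bash
python3 - <<'E'
from h import *
import pickle
d=grab('wrist');pickle.dump(d,open('w5.pkl','wb'));cv2.imwrite('pics/w5.png',d['image'][...,::-1])
print(d['s']['position'],d['s']['grip_width'])
C=cloud(d)
m=(C[...,2]>.006)&(C[...,2]<.013)&(abs(C[...,0]-.5165)<.035)&(C[...,1]>.11)&(C[...,1]<.2)
q=C[m];print(m.sum(),np.percentile(q,[1,50,99],axis=0).round(4).tolist())
E
```

```text
[0.51912217 0.26141178 0.11364051] -0.00013028298396521693
88 [[0.5119, 0.1425, 0.006], [0.5173, 0.1467, 0.0097], [0.5218, 0.149, 0.0115]]
```

View pics/w5.png

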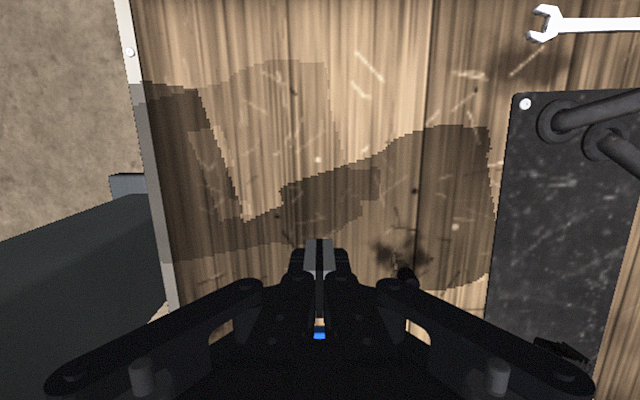

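The wrist view shows clear bench behind the fixture and the blue rear end between the fingers at (319,335). The rear edge reads y ≈ 0.149, against 0.1475 expected. A push from behind with shut fingers will confirm that it is home.

Call:
send_rows([
  [[-0.03,-0.001,0.01,0,0,0,-1],[-0.03,0,0.02,0,0,0,-1],[-0.014,0,0.02,0,0,0,-1],[0,0,0.018,0,0,0,-1],[0,0,0.004,0,0,0,-1],[0,0,0,0,0,0,-1],[0,0,0,0,0,0,-1]],
])

```text
time_s: 12.9
position: [0.5173, 0.1881, 0.0424]
tool_rot: [[0.017, 1.0, 0.001], [1.0, -0.017, 0.0], [0.0, 0.001, -1.0]]
ft_force: [-0.4, -0.5, 0.4]
grip_width: -0.0001
gripper_force: 0.0
```

Call:
send_rows([
  [[0,0,0.002,0,0,0,-1],[0,0,0.002,0,0,0,-1],[0,0,0.002,0,0,0,-1],[0,0,0,0,0,0,-1]],
])

```text
time_s: 13.4
position: [0.5169, 0.1881, 0.0355]
tool_rot: [[0.017, 1.0, -0.0], [1.0, -0.017, -0.0], [-0.0, -0.0, -1.0]]
ft_force: [0.8, -0.5, -0.3]
grip_width: -0.0
gripper_force: 0.0
```

Call:
send_rows([
  [[0,0,0.002,0,0,0,-1],[0,0,0.002,0,0,0,-1],[0,0,0.001,0,0,0,-1],[-0.008,0,0,0,0,0,-1],[-0.008,0,0,0,0,0,-1],[-0.005,0,0,0,0,0,-1],[-0.002,0,0,0,0,0,-1],[0,0,0,0,0,0,-1]],
])

```text
time_s: 14.4
position: [0.5167, 0.165, 0.0308]
tool_rot: [[0.017, 1.0, 0.0], [1.0, -0.017, 0.0], [0.0, 0.0, -1.0]]
ft_force: [0.3, -0.8, -0.3]
grip_width: -0.0001
gripper_force: 0.0
```

Call:
send_rows([
  [[-0.002,0,0,0,0,0,-1],[-0.002,0,0,0,0,0,-1],[0,0,0,0,0,0,-1]],
])

```text
time_s: 14.78
position: [0.5165, 0.161, 0.0307]
tool_rot: [[0.017, 1.0, 0.0], [1.0, -0.017, 0.0], [0.0, 0.0, -1.0]]
ft_force: [-0.7, 0.3, 0.8]
grip_width: 0.0001
gripper_force: 0.0
```

Call:
send_rows([
  [[-0.002,0,0,0,0,0,-1],[0,0,0,0,0,0,-1]],
])

```text
time_s: 15.02
position: [0.5165, 0.1591, 0.0307]
tool_rot: [[0.017, 1.0, 0.0], [1.0, -0.017, 0.0], [0.0, 0.0, -1.0]]
ft_force: [0.2, 0.6, -1.5]
grip_width: -0.0
gripper_force: 0.3
```

Call:
send_rows([
  [[-0.001,0,0,0,0,0,-1],[0,0,0,0,0,0,-1]],
])

```text
time_s: 15.28
position: [0.5164, 0.1588, 0.0307]
tool_rot: [[0.017, 1.0, 0.0], [1.0, -0.017, 0.001], [0.001, 0.0, -1.0]]
ft_force: [-0.8, 5.4, 0.2]
grip_width: 0.0004
gripper_force: 2.9
```

Call:
send_rows([
  [[-0.001,0,0,0,0,0,-1],[-0.001,0,0,0,0,0,-1],[0,0,0,0,0,0,-1],[0,0,0,0,0,0,-1]],
])

```text
time_s: 15.78
position: [0.5162, 0.1584, 0.0308]
tool_rot: [[0.017, 1.0, 0.0], [1.0, -0.017, 0.004], [0.004, 0.0, -1.0]]
ft_force: [-0.1, 15.9, 0.2]
grip_width: -0.0001
gripper_force: 8.1
```

The gauge is solid against the stop, with its rear at y ≈ 0.1474. Next I'll go round outside the latch knob.

Call:
send_rows([
  [[0.015,0,0,0,0,0,-1],[0.02,0,-0.03,0,0,0,-1],[0.018,0.02,-0.03,0,0,0,-1],[0,0.04,0,0,0,0,-1],[0,0.04,0,0,0,0,-1],[0,0,0.02,0,0,0,-1],[0,0,0.02,0,0,0,-1],[0,0,0.013,0,0,0,-1],[0,0,0,0,0,0,-1],[0,0,0,0,0,0,-1]],
])

```text
time_s: 17.02
position: [0.6177, 0.2076, 0.0385]
tool_rot: [[0.017, 1.0, 0.001], [1.0, -0.017, 0.0], [0.0, 0.001, -1.0]]
ft_force: [-0.2, 0.1, 0.4]
grip_width: 0.0003
gripper_force: 0.0
```

```bash
python3 - <<'E'
from h import *
d=grab('side');print(d['s']['position'],d['s']['ft_force'])
c=d['image'][150:260,240:390,::-1];cv2.imwrite('pics/s6.png',cv2.resize(c,None,fx=5.3,fy=5.3,interpolation=cv2.INTER_CUBIC))
E
```

```text
[0.61768966 0.2075583  0.03851817] [-0.19970261  0.06183154  0.3622581 ]
```

View pics/s6.png

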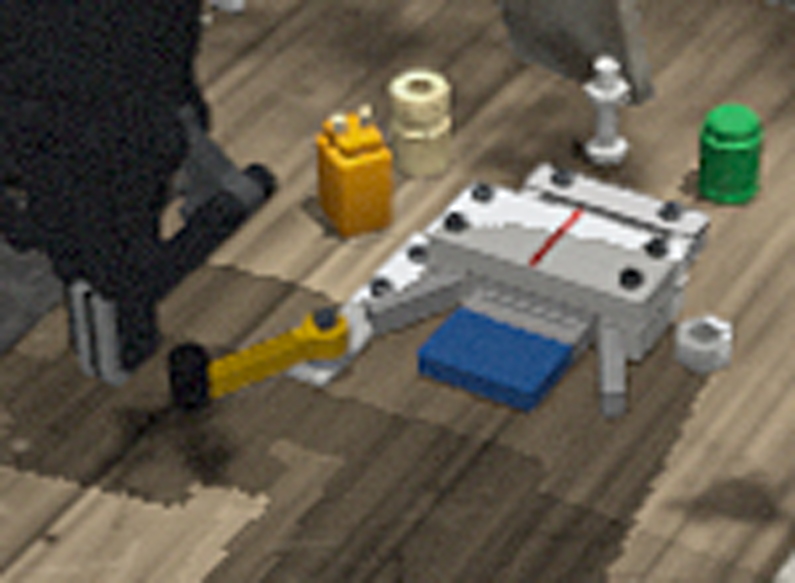

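The gauge sits home at (495,355) and the latch is still open with its knob at (188,375). The shut fingers are outside the knob, and nothing has been disturbed. Pushing the latch now.

Call:
send_rows([
  [[0.001,-0.01,0,0,0,0,-1],[0.002,-0.012,0,0,0,0,-1],[0.002,-0.012,0,0,0,0,-1],[0.002,-0.012,0,0,0,0,-1],[0.002,-0.012,0,0,0,0,-1],[0,0,0,0,0,0,-1]],
])

```text
time_s: 17.82
position: [0.5584, 0.2177, 0.0377]
tool_rot: [[0.016, 1.0, -0.001], [1.0, -0.016, -0.0], [-0.0, -0.001, -1.0]]
ft_force: [-0.0, -1.0, -0.2]
grip_width: -0.0
gripper_force: 0.0
```

Call:
send_rows([
  [[-0.002,-0.01,0,0,0,0,-1],[-0.004,-0.01,0,0,0,0,-1],[-0.006,-0.01,0,0,0,0,-1],[-0.008,-0.008,0,0,0,0,-1],[-0.008,-0.003,0,0,0,0,-1],[0,0,0,0,0,0,-1]],
])

```text
time_s: 18.58
position: [0.518, 0.1894, 0.0378]
tool_rot: [[0.018, 1.0, -0.0], [1.0, -0.018, -0.0], [-0.0, -0.0, -1.0]]
ft_force: [0.2, 0.5, 0.5]
grip_width: 0.0005
gripper_force: 0.0
```

Call:
send_rows([
  [[-0.005,0,0,0,0,0,-1],[-0.005,0,0,0,0,0,-1],[-0.003,0,0,0,0,0,-1],[-0.001,0,0,0,0,0,-1],[0,0,0,0,0,0,-1]],
])

```text
time_s: 19.2
position: [0.5179, 0.176, 0.0377]
tool_rot: [[0.017, 1.0, 0.0], [1.0, -0.017, -0.0], [-0.0, 0.0, -1.0]]
ft_force: [0.1, 1.0, 0.1]
grip_width: -0.0
gripper_force: 0.0
```

```bash
python3 - <<'E'
from h import *
d=grab('side');print(d['s']['position'],d['s']['ft_force'])
h=cv2.cvtColor(d['image'],cv2.COLOR_RGB2HSV);m=(h[...,0]>20)&(h[...,0]<34)&(h[...,1]>190)&(h[...,2]>90)
C=cloud(d);m&=(abs(C[...,0]-.54)<.1)&(abs(C[...,1]-.17)<.08)
q=C[m];print(m.sum(),np.percentile(q,[2,50,98],axis=0).round(3).tolist())
v,u=np.nonzero(m);print(u.min(),u.max(),v.min(),v.max())
E
```

```text
[0.51789379 0.17602597 0.03773018] [0.08252083 0.95113577 0.14941617]
78 [[0.544, 0.154, 0.01], [0.558, 0.16, 0.016], [0.569, 0.165, 0.02]]
297 310 210 218
```

Nearly closed; I'll push gently to the end stop.

Call:
send_rows([
  [[-0.001,0,0,0,0,0,-1],[-0.001,0,0,0,0,0,-1],[0,0,0,0,0,0,-1],[0,0,0,0,0,0,-1]],
])

```text
time_s: 19.75
position: [0.5179, 0.1754, 0.0378]
tool_rot: [[0.017, 1.0, 0.001], [1.0, -0.017, 0.002], [0.002, 0.001, -1.0]]
ft_force: [0.6, 9.6, -0.1]
grip_width: -0.0002
gripper_force: 4.7
```

Call:
send_rows([
  [[-0.001,0,0,0,0,0,-1],[0,0,0,0,0,0,-1],[0,0,0,0,0,0,-1]],
])

```text
time_s: 20.12
position: [0.5179, 0.1751, 0.0379]
tool_rot: [[0.017, 1.0, 0.001], [1.0, -0.017, 0.004], [0.004, 0.001, -1.0]]
ft_force: [0.4, 14.7, -0.8]
grip_width: -0.0002
gripper_force: 7.2
```

The latch is firm on its end stop. Backing off and checking.

Call:
send_rows([
  [[0.01,0,0,0,0,0,-1],[0.03,0,0,0,0,0,-1],[0.04,0,-0.04,0,0,0,-1],[0.04,0,-0.05,0,0,0,-1],[0,0,-0.05,0,0,0,-1],[0,0,0,0,0,0,-1],[0,0,0,0,0,0,-1],[0,0,0,0,0,0,-1]],
])

```text
time_s: 21.12
position: [0.5193, 0.2917, 0.1751]
tool_rot: [[0.017, 1.0, -0.003], [1.0, -0.017, -0.001], [-0.001, -0.003, -1.0]]
ft_force: [0.5, 0.1, -0.6]
grip_width: 0.0001
gripper_force: 0.0
```

```bash
python3 - <<'E'
from h import *
d=grab('side');print(d['s']['position'],d['s']['ft_force'])
C=cloud(d);h=cv2.cvtColor(d['image'],cv2.COLOR_RGB2HSV)
near=(abs(C[...,0]-.54)<.07)&(abs(C[...,1]-.17)<.07)
m=near&(h[...,0]>20)&(h[...,0]<34)&(h[...,1]>190)&(h[...,2]>90)&(C[...,2]>.015)
q=C[m];print('yellow',m.sum(),np.percentile(q,[2,50,98],axis=0).round(3).tolist())
p=q[q[:,0]<.557];print('arm fit dy/dx',np.polyfit(p[:,0],p[:,1],1) if len(p)>5 else None)
k=near&(h[...,2]<45)&(C[...,2]>.018)&(C[...,2]<.032)&(C[...,0]<.54);q=C[k];print('knob',k.sum(),q.mean(0).round(4) if len(q) else None)
b=near&(h[...,0]>100)&(h[...,0]<125)&(h[...,1]>120)&(C[...,2]>.007)&(C[...,2]<.013);q=C[b];print('blue',b.sum(),np.percentile(q,[1,50,99],axis=0).round(4).tolist())
E
```

```text
[0.51934428 0.29170774 0.17510054] [ 0.52197041  0.08591758 -0.59281314]
yellow 97 [[0.521, 0.153, 0.015], [0.545, 0.159, 0.018], [0.569, 0.164, 0.02]]
arm fit dy/dx [-0.00659434  0.16191693]
knob 40 [0.5105 0.1609 0.0241]
blue 215 [[0.4915, 0.1185, 0.0072], [0.5077, 0.1306, 0.0099], [0.5351, 0.1478, 0.0123]]
```

```bash
python3 -c "
from h import *
print(env.close_job())"
```

```text
the job is handed in; nothing more can be done
None
```

The gauge is home against the stop, the latch is closed on its end stop behind it, the hand is clear, and the job is handed in (the rig returned no verdict).

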